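Free the jammed tin dispenser and serve one tin

ROBOT

A 6-joint arm with a two-finger parallel gripper is mounted at the origin on the work surface. World frame = base frame: x ahead of the robot, y to its left, z up, the work surface at z = 0. Lengths are in mm, angles in degrees, forces in N, time in s.
With the tool pointing down it reaches from about 350 to 850 mm from the base axis. Payload 8.1 kg.
Tool frame: the origin (TCP) lies between the finger pads; the fingertips stand 22 mm ahead of it and the grasp point (between the pads) lies 3 mm ahead of it; z points along the fingers, y is the direction in which the jaws open and shut (so a half turn about z gives the same grasp; the last joint's range is limited). The gripper opens to 85 mm and grips with 20 to 120 N. Pads are 22 mm wide; open, the fingers measure 114 mm over their backs; the gripper's body (76 mm by 85 mm) begins 54 mm behind the grasp point. The pads swing forward as they close: fully open they stand 13 mm farther back than shut.
Start: joints at [65.122, 7.471, 85.268, -0, 87.261, -4.893], TCP at [205.041, 563.883, 253.292] pointing down, gripper open.
Joint ranges: [-169.43, 169.43], [-51.17, 129.36], [1.28, 143.12], [-76.62, 256.62], [0, 156.53], [-152.29, 152.29]. Speed limits (degrees/s): [136.94, 136.94, 159.86, 180, 180, 180].

INTERFACE

Orientations are given as [roll, pitch, yaw] about the fixed x, y, z axes, in that order (R = Rz(yaw) Ry(pitch) Rx(roll)).
In Python, from bench import r gives the robot as it stands.
- The arm moves only by the tool drive_tool, never from a script. Its argument "moves" is a list of rows, each a list of 2 entries, a list of its own where there are three numbers: the shift along the world's x, y, z in mm, then the turn about the world's z in degrees. A call has exactly 8 rows; each row is the pose to reach, as a shift and turn from the pose commanded when the call began; what a row does not reach only later rows make up. A row lasts 1/12 s, in which the tool goes at most 41.7 mm and 7.16 degrees, less where a joint would pass 70% of its speed; a pose out of reach is approached as far as the arm can. A call with a gripper value outside its range is refused whole. "fingers" is the finger opening in mm, from 0 to 85.4, set as the call begins (left out, the last holds). The fingers move at their own pace and stop on an object; "squeeze" is the grip in N (left out, the last holds). Time passes only in rows, so rows that repeat a pose let the fingers close, or fill a call up. It gives the time, the measured TCP pose, the force and the opening at its end, in the units of the state.
- r.sense(): the state, without advancing time (a new reading comes with each control period).
- r.snapshot(name): name is "side" or "top" or "wrist"; returns a dict with "pixels" (400x640x3 uint8, red, green, blue), "camera_matrix" (3x3 intrinsics, pixels), "xyz" and "orientation" of the camera in the world. Camera axes: x right, y down, z forward; pixel columns grow to the right and rows downward; lengths in mm; the calibration is good to about 2 mm. A picture is of the moment at which its call begins. There is no depth.
- r.hand_in(): hands the job in, once; it reports no verdict.
The state is a dict: "time": time; "joint_pos": joint angles; "qd": joint speeds; "joint_efforts": joint torques, N m; "tool_pos": TCP position; "tcp_rot": TCP orientation; "ft_force": force on the tool from outside, world axes, zero at the start; "wrist_torque": the same for the moment, N m; "finger_gap": finger opening in mm.
Only numpy, scipy, OpenCV 4.12 (cv2) and the standard library are available. Lean on these libraries where they do the work, as an engineer would, in place of code of your own. Each camera call takes 0.05 s, during which the arm holds its last target.

TASK

The pomade-tin dispenser on the cash desk is jammed: two tins have bridged side by side behind the brass bridge of its narrow throat. Rest a fingertip on the lid of one of these two and, pressing only lightly so that the tin and the bed are not dented, draw it back up the chute until the other one slips past it and slides out onto the landing; do not lift any tin out of the chute. Then take the tin that came out and set it flat in the middle of the round leather mat, leaving the other two tins in the dispenser and the other things on the desk where they are.

Things in the scene. Friction and masses are not known exactly. Their poses are not given: they have to be found in the camera images.
- bed: bed of the dispenser: dark waxed metal plate on felt pads (gives 0.3 mm at 10 N) sloping 20 degrees down towards the robot. Origin on its upper face at the throat, mid-width; x axis up the slope, y across, z square out of it. The magazine runs from x = 0 to 156 mm, open above, between cheeks (inner faces y = +-59 mm, 22 mm high). Friction tin on bed 0.06, tin on tin 0.3; more than 12 N on a tin dents it
- bridge (a point): middle of the brass bridge's top over the throat, 42 mm square above the bed at bed x = -12.5 mm. The throat is 84 mm wide, from bed x = 0 to -25 mm, between solid shoulders; the bridge (26 mm deep, underside 38 mm above the bed) covers it, so no finger gets in front of the tins. Two tins abreast cannot pass; drawing one jammed tin about 20 mm up the slope lets the other slip by
- landing (a point): point on the bed where a tin that slid out rests (its underside's centre, sideways within 15 mm), 60 mm down the slope from the throat. The landing is open above, 84 mm wide, with side lips 6 mm and a front lip 10 mm high above the bed; the front lip's inner face is 27 mm farther down
- tin_a_center (a point): plain aluminium pomade tin, a flat upright drum 54 mm in diameter and 28 to 34 mm high: its flat screw lid stands more or less far up, a little different on every tin; about 80 g. This point is on its axis 14 mm above its underside; its z axis points out through the lid. At the start it is jammed at the throat, on the +y side of the bed, centred about 21 mm up the slope from the bed's origin
- tin_b_center (a point): plain aluminium pomade tin, a flat upright drum 54 mm in diameter and 28 to 34 mm high: its flat screw lid stands more or less far up, a little different on every tin; about 80 g. This point is on its axis 14 mm above its underside; its z axis points out through the lid. At the start it is jammed at the throat, on the -y side of the bed, centred about 21 mm up the slope from the bed's origin
- tin_c_center (a point): plain aluminium pomade tin, a flat upright drum 54 mm in diameter and 28 to 34 mm high: its flat screw lid stands more or less far up, a little different on every tin; about 80 g. This point is on its axis 14 mm above its underside; its z axis points out through the lid. At the start it is queued in the hollow behind the two jammed tins
- tin_a: the same tin as point tin_a_center; origin at the centre of its underside
- tin_b: the same tin as point tin_b_center; origin at the centre of its underside
- tin_c: the same tin as point tin_c_center; origin at the centre of its underside
- rack: the whole dispenser (mahogany and brass, fixed to the desk); origin on the desk top straight below the throat; its x axis points level towards its high end, z up. It is about 265 mm long, 138 mm wide and 125 mm high at its high end. A press of about 4 N on a lid is enough to draw a tin up the bed by friction
- mat: round dark leather mat, 144 mm in diameter, 4 mm thick, fixed; origin at the centre of its underside on the desk top
- mug: white porcelain shaving mug, 84 mm across and 88 mm high, bystander; origin under its centre
- comb: tortoiseshell comb lying flat, 180 x 34 x 4 mm, bystander; origin under its centre
- brush: bone-handled shaving brush standing on its foot, 36 mm across and 102 mm high, bystander; origin under its centre
- clipper: chrome hand clipper lying flat, about 175 x 70 x 19 mm, bystander; origin under its middle
Things that resemble listed ones, but are neither listed nor needed, are in the scene too. What is shaped like the tin_a but blue or turquoise is not meant.

How it is judged:
By the outcome, as a careful person would: the job done as asked, in the order asked, and still so for the second after the job is handed in, with the robot touching nothing.
It also fails if it takes over 59 s, if anything falls off the work surface, if the arm or the gripper's body presses on something with over 40 N, if the wrist force passes 120 N, or if a joint passes its speed limit or range.

## Working session

There is one attempt and no reset: what is moved stays moved. The work goes in short steps, Python scripts to look and compute and a tool call to move; the robot and the scene stay as the last step left them, time stands still between calls to the robot, and variables do not carry over. Pictures are saved under pics/ and viewed, and the job is handed in when it is done.

Besides the shell and the picture viewer there is one more tool, called after ">>>" as name([rows], argument=value, ...), one row to a line, values as JSON. drive_tool: Moves the arm, as the interface text tells. Its arguments: {"type":"object","properties":{"moves":{"type":"array","items":{"type":"array"}},"fingers":{"type":"number"},"squeeze":{"type":"number"}},"required":["moves"]}

```bash
mkdir -p pics; cat > h.py <<'E'
import numpy as np,cv2
from bench import r
from scipy.spatial.transform import Rotation as R
def snap(n,f):
    s=r.snapshot(n); cv2.imwrite('pics/'+f+'.png',cv2.cvtColor(s['pixels'],cv2.COLOR_RGB2BGR)); np.savez('pics/'+f+'.npz',**{k:np.array(v) for k,v in s.items()}); return s
E
python3 - <<'E'
from h import *
print(r.sense())
for n in('top','side','wrist'):
    s=snap(n,n+'0'); print(n,s['camera_matrix'],s['xyz'],s['orientation'])
E
```

```text
{'time': 0.0, 'joint_pos': array([ 6.51226118e+01,  7.51578586e+00,  8.53309277e+01, -3.69568100e-04,
        8.72647719e+01, -4.89137655e+00]), 'qd': array([ 0.0455347 ,  0.13867535, -0.03099461,  0.04165899,  0.03339513,
       -0.08156552]), 'joint_efforts': array([ 2.16677108e-03, -5.69406724e+01, -5.00535786e+01,  2.65028057e-04,
        1.52475655e-02,  1.08675752e-05]), 'tool_pos': array([204.81058265, 563.38607258, 252.22157024]), 'tcp_rot': array([-1.79888889e+02, -9.13825477e-03,  1.60013998e+02]), 'ft_force': array([0.04668179, 0.33946449, 0.34015271]), 'wrist_torque': array([-0.04362823, -0.07345318, -0.00078136]), 'finger_gap': 85.56489713662192}
top [[449.17890589   0.         320.02733266]
 [  0.         449.17890589 200.11772685]
 [  0.           0.           1.        ]] [ 439.66523118    3.93975304 1140.52338136] [-175.60036288    0.26865198  -89.20143926]
side [[367.35806111   0.         321.15124446]
 [  0.         367.35806111 201.98715901]
 [  0.           0.           1.        ]] [ 292.00638757 -821.65916051  668.44628999] [-1.25305031e+02  6.51082560e-04 -1.71207205e+01]
wrist [[289.48594002   0.         319.21159454]
 [  0.         289.48594002 202.66714085]
 [  0.           0.           1.        ]] [129.34221643 590.9961844  372.17630579] [1.61918186e+02 6.35520444e-02 6.99977207e+01]
```

View pics/top0.png

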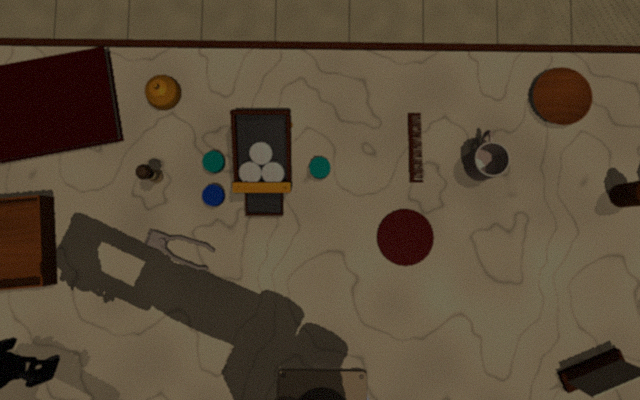

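View pics/side0.png

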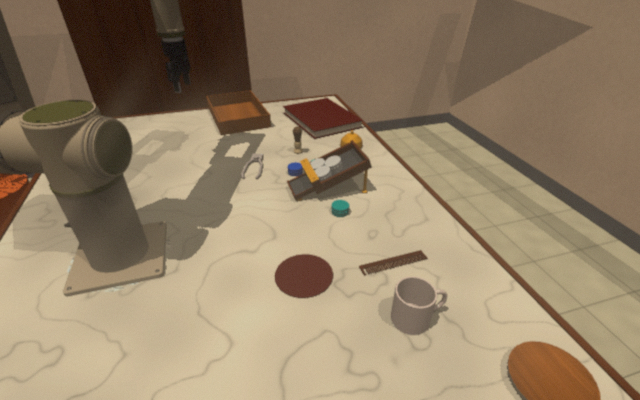

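View pics/wrist0.png

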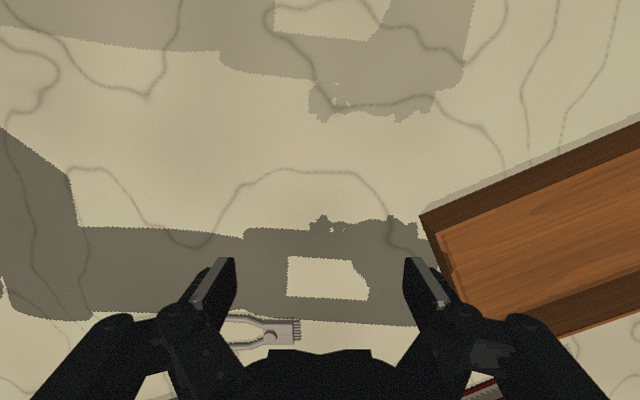

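The top view shows the rack at (262,160), with the bridge at (261,188). The three white lids are at (261,153), (250,172) and (273,172), and the mat is at (405,237). Measuring these next.

```bash
cat >> h.py <<'E'
def load(f):
    d=np.load('pics/'+f+'.npz'); return d
def ray(d,u,v):
    p=np.linalg.inv(d['camera_matrix'])@np.array([u,v,1.]); M=R.from_euler('xyz',d['orientation'],degrees=True).as_matrix()
    return np.array(d['xyz']),M@p/np.linalg.norm(p)
def onz(d,u,v,z):
    c,k=ray(d,u,v); return c+k*(z-c[2])/k[2]
def onplane(d,u,v,p0,n):
    c,k=ray(d,u,v); return c+k*(np.dot(np.array(p0)-c,n)/np.dot(k,n))
def tri(*dd):
    A=0;b=0;rs=[ray(*x) for x in dd]
    for c,k in rs:
        P=np.eye(3)-np.outer(k,k);A=A+P;b=b+P@c
    X=np.linalg.solve(A,b); return X,[np.linalg.norm((np.eye(3)-np.outer(k,k))@(X-c)) for c,k in rs]
def proj(d,X):
    M=R.from_euler('xyz',d['orientation'],degrees=True).as_matrix(); q=d['camera_matrix']@(M.T@(np.array(X)-d['xyz'])); return q[:2]/q[2]
def blobs(d,lo,hi,roi,amin=20):
    hsv=cv2.cvtColor(d['pixels'],cv2.COLOR_RGB2HSV); m=cv2.inRange(hsv,np.array(lo),np.array(hi)); x0,y0,x1,y1=roi
    k=np.zeros_like(m);k[y0:y1,x0:x1]=m[y0:y1,x0:x1]
    n,l,s,c=cv2.connectedComponentsWithStats(k)
    return [(c[i].round(2),s[i].tolist(),cv2.minAreaRect(np.argwhere(l==i)[:,::-1].astype(np.float32))) for i in range(1,n) if s[i][4]>=amin]
E
python3 - <<'E'
from h import *
t=load('top0');s=load('side0')
hs=lambda d,u,v:cv2.cvtColor(d['pixels'],cv2.COLOR_RGB2HSV)[v,u]
print(hs(t,261,188),hs(t,250,172),hs(t,405,237),hs(t,262,120),hs(s,309,170),hs(s,318,162),hs(s,305,275))
B=blobs(t,(10,150,90),(30,255,255),(200,90,320,230));print('br',B)
print('tin',blobs(t,(0,0,110),(180,60,255),(236,112,290,184)))
M=blobs(t,(0,120,30),(180,255,120),(370,200,440,275),500);print('mat',M)
Ms=blobs(s,(0,100,20),(180,255,120),(260,240,350,310),500);print('mat',Ms)
print('br side',blobs(s,(10,150,90),(30,255,255),(280,140,340,200)))
for m,d in((M,t),(Ms,s)):
  for b in m: print(onz(d,*b[0],4))
for n,d,(x0,y0,x1,y1) in(('tc',t,(210,90,350,230)),('sc',s,(270,130,390,220))):
  c=cv2.resize(d['pixels'][y0:y1,x0:x1],None,fx=5,fy=5,interpolation=cv2.INTER_CUBIC);cv2.imwrite(f'pics/{n}.png',np.clip(c[...,::-1]*1.5,0,255))
E
```

```text
[ 17 214 113] [ 17  53 111] [  6 238  44] [12 71 36] [ 18 190 203] [ 20  39 189] [  6 137  97]
br [(array([260.66, 187.26]), [232, 182, 59, 11, 549], ((261.0, 187.0), (10.0, 58.0), 90.0))]
tin [(array([260.49, 152.53]), [250, 143, 21, 21, 241], ((260.5, 152.50001525878906), (19.798988342285156, 18.384777069091797), 45.0)), (array([250.51, 171.11]), [241, 163, 19, 18, 170], ((250.0, 171.5), (17.0, 18.0), 90.0)), (array([272.69, 171.99]), [262, 163, 21, 18, 203], ((272.0, 171.5), (17.0, 20.0), 90.0))]
mat [(array([404.73, 236.87]), [377, 209, 57, 57, 2503], ((405.00006103515625, 237.00003051757812), (56.56854248046875, 55.154327392578125), 45.0))]
mat [(array([303.52, 275.74]), [275, 255, 58, 43, 1926], ((303.5, 276.0), (42.0, 57.0), 90.0))]
br side [(array([309.03, 170.61]), [301, 159, 18, 24, 190], ((308.81134033203125, 170.16036987304688), (24.3792724609375, 8.450186729431152), 60.945396423339844))]
[ 437.05744642 -204.20983574    4.        ]
[ 435.51688303 -209.7067417     4.        ][ WARN:0@0.586] global loadsave.cpp:1063 imwrite_ Unsupported depth image for selected encoder is fallbacked to CV_8U.
```

```bash
sleep 0
```

```text
(no output)
```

View pics/tc.png

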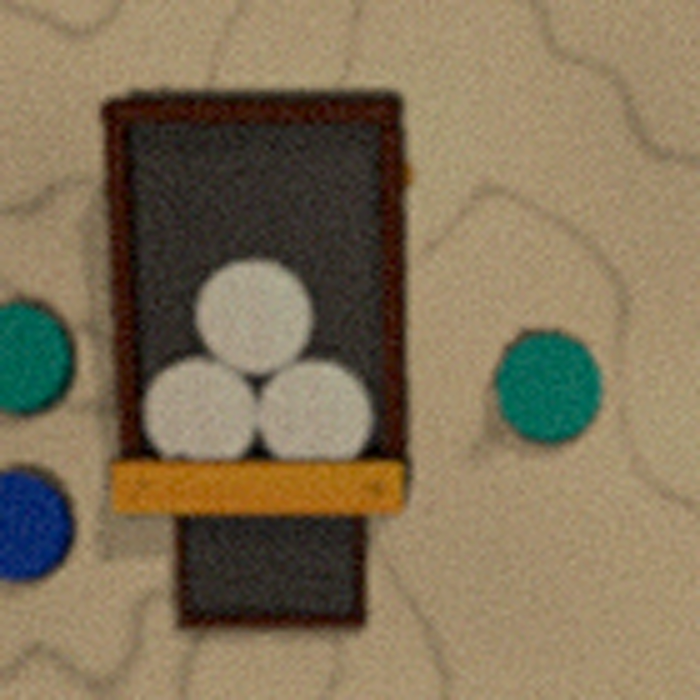

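View pics/sc.png

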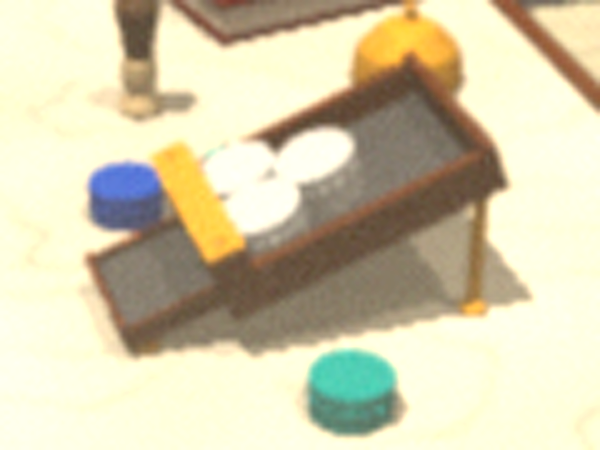

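```bash
python3 - <<'E'
from h import *
t=load('top0');s=load('side0')
T=np.array([(112,462),(403,462),(403,514),(112,514)])/5+(210,90)   # +y up-slope,-y up,-y down,+y down
S=np.array([(185,146),(243,245),(213,262),(155,156)])/5+(270,130)
P=[]
for a,b in zip(T,S):
    X,e=tri((t,*a),(s,*b)); P.append(X); print(X.round(1),np.round(e,1))
m=np.mean(P,0);print('mean',m, 'w',np.linalg.norm(P[0]-P[1]))
# tins, lid centres
Tt=np.array([(200,412),(315,412),(254,317)])/5+(210,90)
Ss=np.array([(241,168),(263,208),(318,153)])/5+(270,130)
for a,b in zip(Tt,Ss):
    X,e=tri((t,*a),(s,*b)); print('tin',X.round(1),np.round(e,1))
# front landing corners, rear corners
for a,b in zip(np.array([(180,625),(365,625),(103,98),(402,98)])/5+(210,90),np.array([(90,260),(130,330),(408,58),(497,155)])/5+(270,130)):
    X,e=tri((t,*a),(s,*b)); print('corner',X.round(1),np.round(e,1))
E
```

```text
[561.9 218.3  81.6] [1.5 1.5]
[561.7  80.1  86.6] [0. 0.]
[540.2  79.7  78.5] [2.5 2.5]
[539.2 218.   77.8] [3.3 3.3]
mean [550.75020154 149.01781227  81.11361054] w 138.35661647100943
tin [587.  176.7  83. ] [2.4 2.4]
tin [586.3 122.2  84.1] [1.1 1.1]
tin [629.8 149.5 101.3] [2.6 2.6]
corner [488.1 194.2  20.8] [2.1 2.1]
corner [490.7 101.2  24.9] [3.7 3.7]
corner [722.4 220.  122.4] [2.6 2.6]
corner [726.   81.6 120.8] [1.1 1.1]
```

>>> drive_tool([
  [[28,-30,0],5],
  [[56,-60,0],10],
  [[84,-90,0],15],
  [[112,-120,0],20],
  [[140,-150,0],20],
  [[168,-180,0],20],
  [[196,-210,0],20],
  [[224,-240,0],20],
], fingers=0)

```text
time: 0.82
tool_pos: [429.9, 322.1, 253.2]
tcp_rot: [-180.0, -0.0, -180.0]
ft_force: [0.1, 0.3, 0.2]
finger_gap: -0.2
```

>>> drive_tool([
  [[28,-30,0],0],
  [[56,-60,0],0],
  [[84,-90,0],0],
  [[112,-120,0],0],
  [[136,-148,0],0],
  [[136,-148,0],0],
  [[136,-148,0],0],
  [[136,-148,0],0],
])

```text
time: 1.48
tool_pos: [564.8, 175.8, 252.8]
tcp_rot: [180.0, -0.1, 180.0]
ft_force: [0.2, -0.1, -0.1]
finger_gap: 0.0
```

```bash
python3 - <<'E'
from h import *
s=r.sense();print(s)
for n in('wrist','side'):
    snap(n,n+'1')
E
```

```text
{'time': 1.4833, 'joint_pos': array([ 1.23101958e+01,  6.23156003e+00,  8.66624983e+01,  2.42312320e-02,
        8.71720160e+01, -7.76591141e+01]), 'qd': array([ 1.67165087, -0.78905754,  0.50971089,  0.05192251, -0.02606174,
        0.03218226]), 'joint_efforts': array([-1.56094752e+00, -5.53434563e+01, -5.04006207e+01, -1.68731762e-01,
       -5.91778639e-02, -5.31305966e-02]), 'tool_pos': array([564.75815449, 175.79558994, 252.75711285]), 'tcp_rot': array([ 1.79990481e+02, -6.97201136e-02,  1.79968106e+02]), 'ft_force': array([ 0.23442576, -0.1247396 , -0.08107665]), 'wrist_torque': array([0.02329296, 0.00695173, 0.0011009 ]), 'finger_gap': 0.0034394568370241566}
```

View pics/wrist1.png

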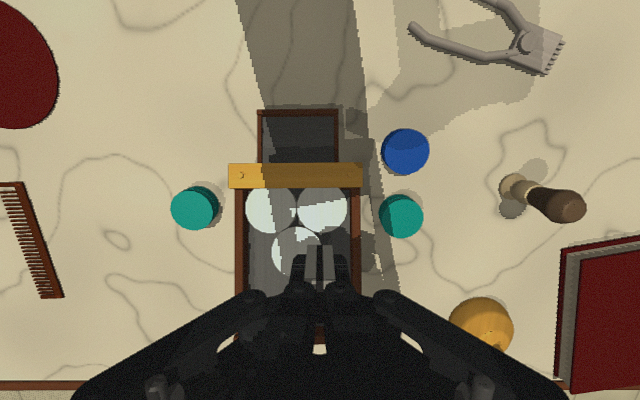

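View pics/side1.png

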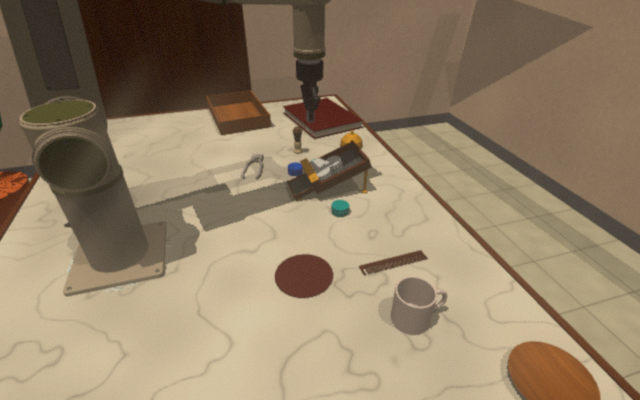

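The wrist view shows the bridge at (295,176), tin B at (270,210), tin A at (322,210) and C behind them at (296,250). I'll triangulate these against the top view.

```bash
python3 - <<'E'
from h import *
w=load('wrist1');t=load('top0');s=load('side0');print(w['xyz'],w['orientation'])
print([ (b[0],b[2]) for b in blobs(w,(10,150,90),(30,255,255),(200,140,380,200))])
c=cv2.resize(w['pixels'][100:290,220:380],None,fx=3.5,fy=3.1);cv2.imwrite('pics/wc.png',np.clip(c[...,::-1].astype(float)*1.3,0,255).astype(np.uint8))
# predicted model
def bed(x,y,z,O=(576.9,149,45.9),yaw=0.):
    M=R.from_euler('zy',[yaw,-20],degrees=True).as_matrix() if 0 else R.from_euler('ZY',[yaw,-20],degrees=True).as_matrix(); return np.array(O)+M@[x,y,z]
for n,p in dict(bA=(.5,69,42),bB=(.5,-69,42),bC=(-25.5,-69,42),bD=(-25.5,69,42),a=(21,27,31),b=(21,-27,31),c=(68,0,31)).items():
    X=bed(*p); print(n,X.round(1),'w',proj(w,X).round(1),'t',proj(t,X).round(1),'s',proj(s,X).round(1))
for m in blobs(w,(0,100,20),(180,255,120),(0,0,62,132),300): print(m)
E
```

```text
[484.52876432 175.95752367 372.68512226] [ 1.61967869e+02 -3.65507172e-02  8.99484311e+01]
[(array([294.64, 175.02]), ((295.41375732421875, 174.9952392578125), (25.009843826293945, 133.0946502685547), 89.34146118164062)), (array([238.64, 194.5 ]), ((238.0, 194.5), (9.0, 6.0), 90.0))]
bA [563.  218.   85.5] w [360.  188.7] t [232.4 181.1] s [306.9 158.2]
bB [563.   80.   85.5] w [225.7 188.9] t [290.7 181.9] s [319.  179.2]
bC [538.6  80.   76.6] w [225.9 163.7] t [290.7 192.5] s [311.2 183. ]
bD [538.6 218.   76.6] w [359.9 163.6] t [232.8 191.8] s [299.8 161.6]
a [586.  176.   82.2] w [319.2 208.9] t [250.6 171.9] s [317.2 164.1]
b [586.  122.   82.2] w [268.3 208.9] t [273.3 172.2] s [322.2 172.2]
c [630.2 149.   98.3] w [293.7 253.4] t [261.5 152.4] s [332.9 161.6]
(array([24.04, 71.92]), [0, 1, 59, 128, 5636], ((29.0, 64.5), (127.0, 58.0), 90.0))
```

View pics/wc.png

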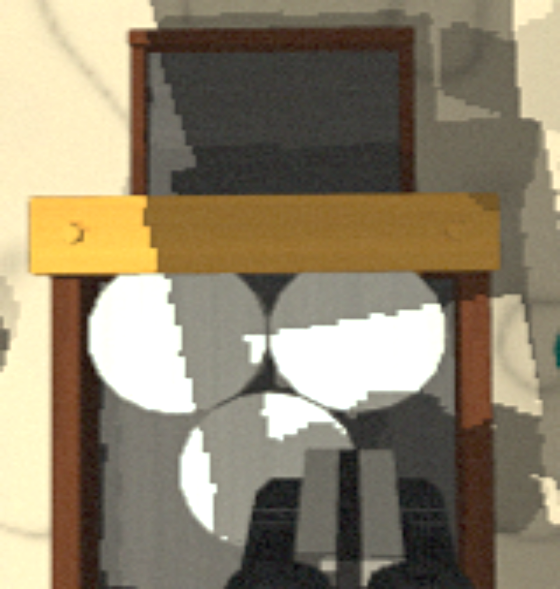

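>>> drive_tool([
  [[17,2,-35],0],
  [[17,2,-70],0],
  [[17,2,-100],0],
  [[17,2,-120],0],
  [[17,2,-132],0],
  [[17,2,-136],0],
  [[17,2,-136],0],
  [[17,2,-136],0],
])

```text
time: 2.25
tool_pos: [582.8, 178.6, 119.0]
tcp_rot: [180.0, 0.1, -179.9]
ft_force: [0.2, 0.4, -0.8]
finger_gap: -0.0
```

>>> drive_tool([
  [[0,0,-1],0],
  [[0,0,-2],0],
  [[0,0,-3],0],
  [[0,0,-4],0],
  [[0,0,-5],0],
  [[0,0,-5],0],
  [[0,0,-5],0],
  [[0,0,-5],0],
])

```text
time: 2.92
tool_pos: [582.0, 177.9, 112.2]
tcp_rot: [-180.0, -0.0, -180.0]
ft_force: [0.8, -0.9, -0.0]
finger_gap: -0.0
```

```bash
python3 - <<'E'
from h import *
print(r.sense()['tool_pos'],r.sense()['ft_force'])
w=snap('wrist','wrist2');s=snap('side','side2')
c=cv2.resize(w['pixels'][100:300,180:440],None,fx=2,fy=2)
c2=cv2.resize(s['pixels'][110:210,260:380],None,fx=4,fy=4)
c=np.vstack([np.pad(c,((0,0),(0,0),(0,0)))]);cv2.imwrite('pics/w2.png',c[...,::-1]);cv2.imwrite('pics/s2.png',c2[...,::-1])
E
```

```text
[582.00410162 177.85721692 112.22381981] [ 0.75802843 -0.92918525 -0.00097769]
```

View pics/w2.png

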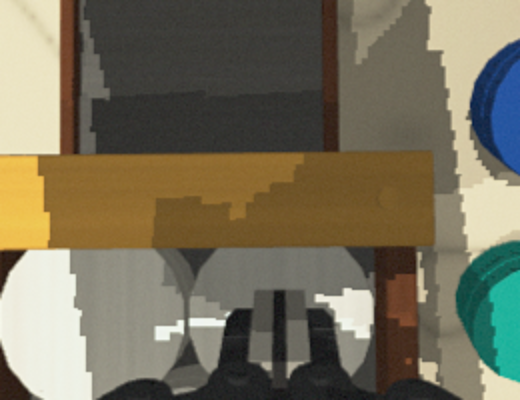

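View pics/s2.png

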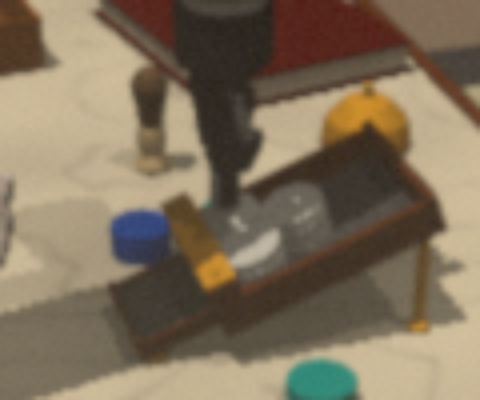

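The fingertips are centred over A's lid and clear of the bridge. Descending gently.

>>> drive_tool([
  [[0,0,-0.5],0],
  [[0,0,-1],0],
  [[0,0,-1.5],0],
  [[0,0,-2],0],
  [[0,0,-2],0],
  [[0,0,-2],0],
  [[0,0,-2],0],
  [[0,0,-2],0],
])

```text
time: 3.68
tool_pos: [582.0, 177.9, 110.3]
tcp_rot: [180.0, 0.0, -180.0]
ft_force: [0.0, -0.4, 0.9]
finger_gap: -0.3
```

>>> drive_tool([
  [[0,0,-0.5],0],
  [[0,0,-1],0],
  [[0,0,-1],0],
  [[0,0,-1],0],
  [[0,0,-1],0],
  [[0,0,-1],0],
  [[0,0,-1],0],
  [[0,0,-1],0],
])

```text
time: 4.35
tool_pos: [582.1, 177.9, 109.3]
tcp_rot: [-180.0, 0.0, -180.0]
ft_force: [-0.4, 0.2, 0.0]
finger_gap: 0.0
```

>>> drive_tool([
  [[0,0,-0.5],0],
  [[0,0,-1],0],
  [[0,0,-1],0],
  [[0,0,-1],0],
  [[0,0,-1],0],
  [[0,0,-1],0],
  [[0,0,-1],0],
  [[0,0,-1],0],
])

```text
time: 5.02
tool_pos: [582.3, 177.9, 108.6]
tcp_rot: [180.0, 0.0, -180.0]
ft_force: [-1.1, -1.1, 4.7]
finger_gap: -0.6
```

>>> drive_tool([
  [[0,0,-0.5],0],
  [[0,0,-0.8],0],
  [[0,0,-0.8],0],
  [[0,0,-0.8],0],
  [[0,0,-0.8],0],
  [[0,0,-0.8],0],
  [[0,0,-0.8],0],
  [[0,0,-0.8],0],
])

```text
time: 5.68
tool_pos: [582.4, 177.9, 108.4]
tcp_rot: [180.0, 0.0, -180.0]
ft_force: [-2.6, -1.2, 8.4]
finger_gap: -0.1
```

>>> drive_tool([
  [[0.9,0,0.6],0],
  [[2.3,0,1.1],0],
  [[3.8,0,1.7],0],
  [[5.2,0,2.2],0],
  [[6.6,0,2.7],0],
  [[8.0,0.1,3.2],0],
  [[9.4,0.1,3.7],0],
  [[10.3,0.1,4.1],0],
])

```text
time: 6.35
tool_pos: [592.1, 178.2, 112.0]
tcp_rot: [180.0, -0.0, -180.0]
ft_force: [-4.6, -0.5, 7.3]
finger_gap: -0.3
```

```bash
python3 - <<'E'
from h import *
print(r.sense()['tool_pos'],r.sense()['ft_force'])
w=snap('wrist','wrist3')
c=cv2.resize(w['pixels'][100:300,180:440],None,fx=2,fy=2)
cv2.imwrite('pics/w3.png',c[...,::-1])
E
```

```text
[592.13654883 178.18350867 111.97667035] [-4.64231888 -0.46970366  7.27022493]
```

View pics/w3.png

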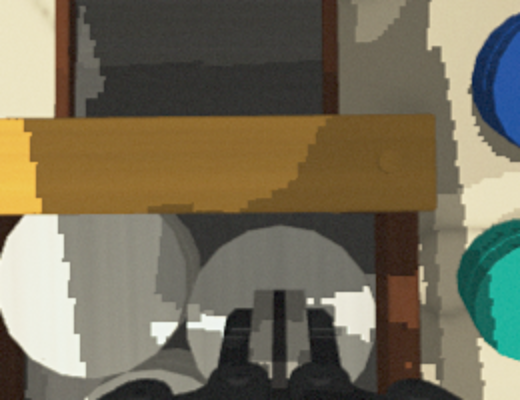

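A moves with the finger at a normal force of about 8 N, so I'll continue up and slightly inward. Inward keeps C from passing A.

>>> drive_tool([
  [[1.3,0,0.7],0],
  [[2.6,-0.5,1.2],0],
  [[3.9,-1.0,1.7],0],
  [[5.2,-1.5,2.2],0],
  [[6.5,-2,2.7],0],
  [[7.8,-3,3.1],0],
  [[9.0,-4,3.6],0],
  [[10.3,-5,4.1],0],
])

```text
time: 7.07
tool_pos: [602.5, 173.4, 115.9]
tcp_rot: [180.0, -0.0, -180.0]
ft_force: [-2.7, 1.9, 5.3]
finger_gap: 0.0
```

```bash
python3 - <<'E'
from h import *
print(r.sense()['tool_pos'],r.sense()['ft_force'])
w=snap('wrist','wrist4')
c=cv2.resize(w['pixels'][50:300,180:440],None,fx=2,fy=2)
cv2.imwrite('pics/w4.png',c[...,::-1])
E
```

```text
[602.45846885 173.4025746  115.89591693] [-2.74976918  1.8840503   5.30415409]
```

View pics/w4.png

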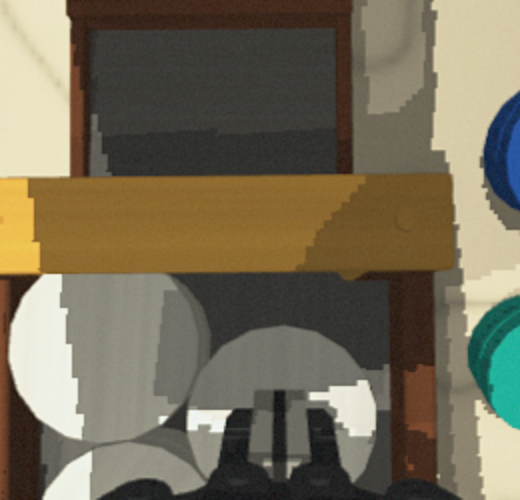

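>>> drive_tool([
  [[1.3,0,0.5],0],
  [[2.6,0,1.0],0],
  [[3.9,0,1.4],0],
  [[5.2,0,1.9],0],
  [[6.5,0,2.4],0],
  [[7.8,0,2.8],0],
  [[9.0,0,3.3],0],
  [[9.0,0,3.3],0],
])

```text
time: 7.78
tool_pos: [611.6, 173.1, 119.2]
tcp_rot: [180.0, -0.0, -180.0]
ft_force: [-1.2, 0.3, 6.2]
finger_gap: 0.1
```

```bash
python3 - <<'E'
from h import *
print(r.sense()['tool_pos'],r.sense()['ft_force'])
w=snap('wrist','wrist5')
c=cv2.resize(w['pixels'][50:300,180:440],None,fx=2,fy=2)
cv2.imwrite('pics/w5.png',c[...,::-1])
E
```

```text
[611.58874924 173.11332994 119.23452248] [-1.20681725  0.32328734  6.22317891]
```

View pics/w5.png

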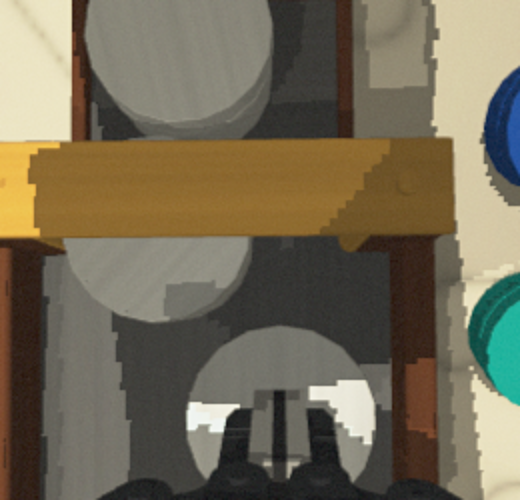

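B slid out to the landing, and C followed it as far as the throat, resting behind B. A is still under the finger. I'll ease A down a little, release it, then look at the landing.

>>> drive_tool([
  [[-1,0,-0.4],0],
  [[-2.5,0,-0.9],0],
  [[-4,0,-1.3],0],
  [[-5.5,0,-1.7],0],
  [[-7,0,-1.8],0],
  [[-7,0,0],0],
  [[-7,0,6],0],
  [[-7,0,20],0],
])

```text
time: 8.5
tool_pos: [603.0, 172.6, 137.0]
tcp_rot: [-179.9, -0.3, -180.0]
ft_force: [0.0, 0.4, -0.7]
finger_gap: -0.1
```

>>> drive_tool([
  [[-30,-10,20],0],
  [[-65,-20,30],0],
  [[-95,-20,50],0],
  [[-112,-20,80],0],
  [[-122,-20,100],0],
  [[-126,-20,110],0],
  [[-126,-20,110],0],
  [[-126,-20,110],0],
], fingers=85)

```text
time: 9.17
tool_pos: [479.4, 153.1, 249.6]
tcp_rot: [180.0, 0.1, -180.0]
ft_force: [1.4, 0.6, -0.8]
finger_gap: 84.9
```

```bash
python3 - <<'E'
from h import *
print(r.sense()['tool_pos'],r.sense()['ft_force'])
for n in('wrist','top','side'):snap(n,n+'6')
t=load('top6')['pixels'];c=cv2.resize(t[90:230,200:330],None,fx=5,fy=4.2);cv2.imwrite('pics/t6.png',np.clip(c[...,::-1].astype(float)*1.4,0,255).astype(np.uint8))
E
```

```text
[479.40210873 153.05694193 249.62157193] [ 1.38093144  0.59516548 -0.81444685]
```

View pics/wrist6.png

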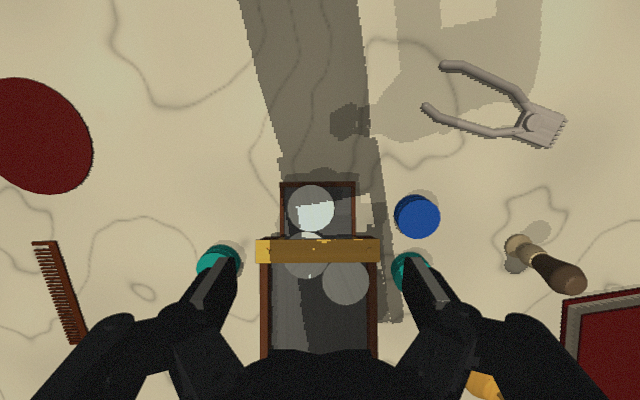

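View pics/t6.png

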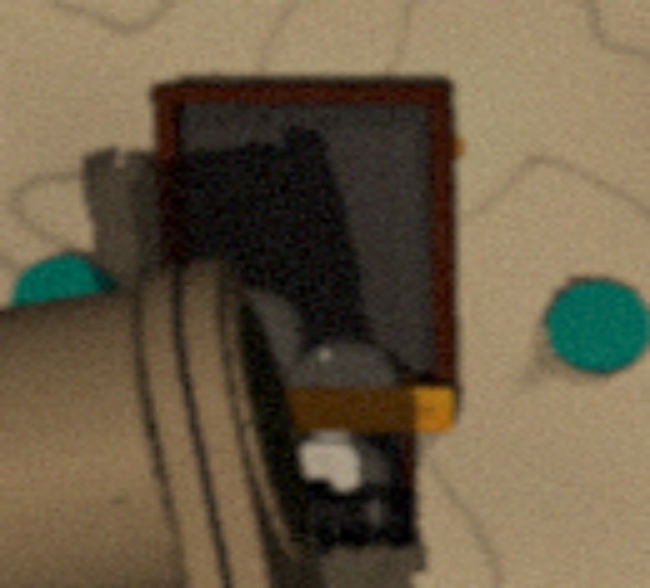

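View pics/side6.png

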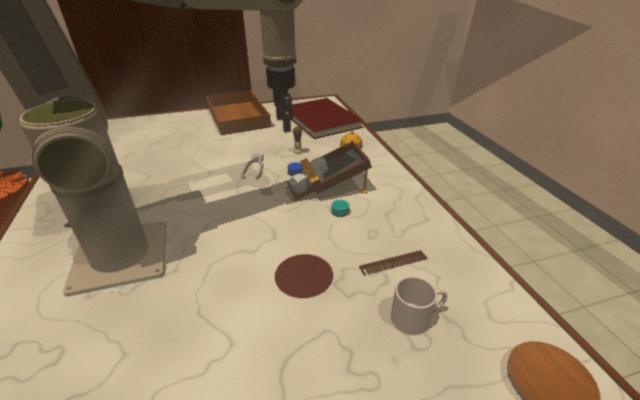

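B's lid is on the landing at (311,208), C sits under the bridge at (305,258), and A is behind at (346,282). Measuring B's pose next.

```bash
python3 - <<'E'
from h import *
w=load('wrist6');s=load('side6');print(w['xyz'])
p=w['pixels'][175:300,270:390];cv2.imwrite('pics/w6.png',np.clip(cv2.resize(p,None,fx=5,fy=4.7)[...,::-1].astype(float)*1.4,0,255).astype(np.uint8))
g=cv2.cvtColor(w['pixels'],cv2.COLOR_RGB2GRAY)
print(g[208,280:345]); print(g[180:240,311])
n=np.array([-np.sin(np.radians(20)),0,np.cos(np.radians(20))]);ex=np.array([np.cos(np.radians(20)),0,np.sin(np.radians(20))]);O=np.array([576.9,150.8,45.9])
for h in(28,31,34):
  X=onplane(w,311,208,O+h*n,n); print(h,X.round(1),'bed',((X-O)@ex).round(1),(X-O)[1].round(1))
E
```

```text
[398.76991362 153.14345875 369.29910753]
[ 62  62  62  51  33  41  53  81 113 111 110 106 107 109 109 111 128 155
 212 207 203 207 203 204 206 204 202 207 202 204 202 206 203 206 203 204
 203 207 202 204 205 202 205 204 205 202 201 206 203 204 203 202 201 196
 142  75  93  93  91  89  88  89  91  92  93]
[ 78  54  33  32  24 108 112 105 108 108 109 110 110 108 111 111 108 112
 108 112 106 108 107 138 141 200 203 204 206 207 203 205 203 203 206 203
 203 202 203 203 205 202 204 204 205 203 202 204 203 206 209 118  94 199
 199 198 197 203 111  62]
28 [510.  143.8  51.3] bed -61.0 -7.0
31 [509.  143.9  54.2] bed -61.0 -6.9
34 [508. 144.  57.] bed -61.0 -6.8
```

View pics/w6.png

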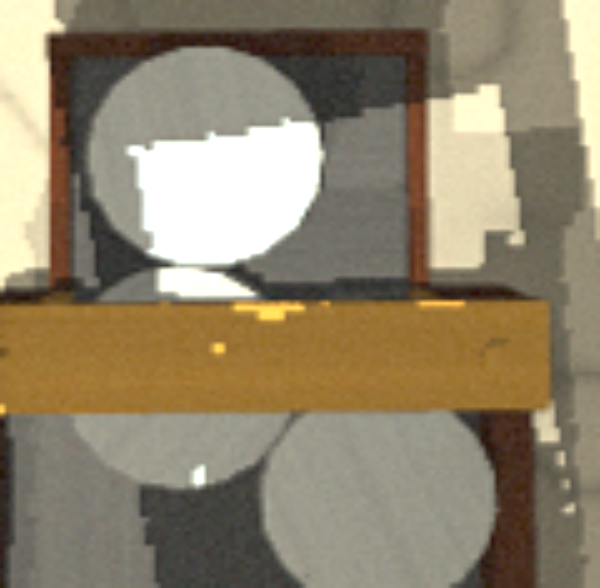

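>>> drive_tool([
  [[15,-4,-30],0],
  [[30,-9,-60],0],
  [[35.4,-9,-95],0],
  [[35.4,-9,-125],0],
  [[35.4,-9,-145],0],
  [[35.4,-9,-155],0],
  [[35.4,-9,-157],0],
  [[35.4,-9,-157],0],
])

```text
time: 9.98
tool_pos: [513.5, 143.8, 91.1]
tcp_rot: [-180.0, -0.1, -180.0]
ft_force: [0.9, -0.1, 0.7]
finger_gap: 84.9
```

```bash
python3 - <<'E'
from h import *
print(r.sense()['tool_pos'],r.sense()['ft_force'])
for n in('wrist','side'):snap(n,n+'7')
t=load('side7')['pixels'];c=cv2.resize(t[100:220,260:390],None,fx=5,fy=5);cv2.imwrite('pics/s7.png',np.clip(c[...,::-1].astype(float)*1.4,0,255).astype(np.uint8))
E
```

```text
[513.53887563 143.83204314  91.06407216] [ 0.85187804 -0.10285006  0.6931612 ]
```

View pics/wrist7.png

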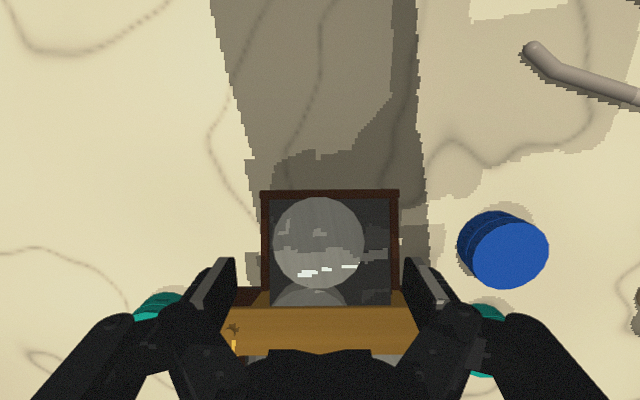

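View pics/s7.png

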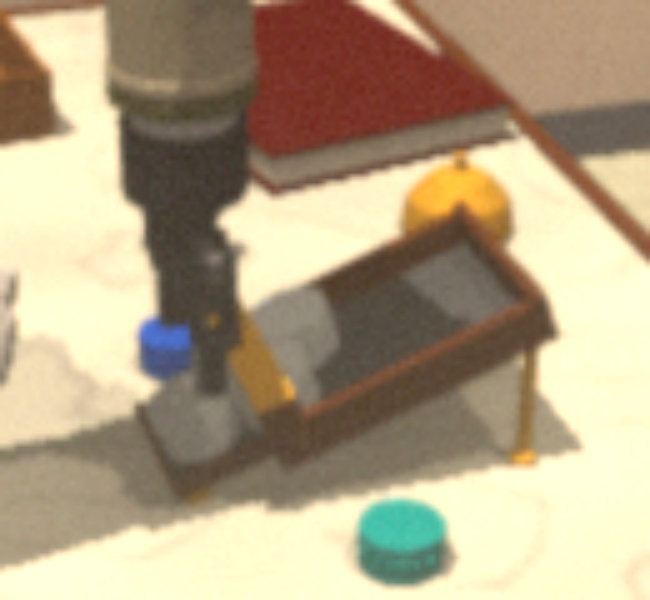

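>>> drive_tool([
  [[0.3,0,-10],0],
  [[0.3,0,-20],0],
  [[0.3,0,-28],0],
  [[0.3,0,-34],0],
  [[0.3,0,-38],0],
  [[0.3,0,-40],0],
  [[0.3,0,-40],0],
  [[0.3,0,-40],0],
])

```text
time: 10.75
tool_pos: [514.4, 144.0, 52.0]
tcp_rot: [180.0, -0.0, -180.0]
ft_force: [0.1, -0.3, 0.1]
finger_gap: 85.0
```

>>> drive_tool([
  [[0,0,0],0],
  [[0,0,0],0],
  [[0,0,0],0],
  [[0,0,0],0],
  [[0,0,0],0],
  [[0,0,0],0],
  [[0,0,0],0],
  [[0,0,0],0],
], fingers=40, squeeze=20)

```text
time: 11.42
tool_pos: [514.8, 144.1, 52.5]
tcp_rot: [180.0, 0.1, -180.0]
ft_force: [-1.4, 0.3, 6.4]
finger_gap: 53.1
```

```bash
python3 - <<'E'
from h import *
print(r.sense()['tool_pos'],r.sense()['ft_force'],r.sense()['finger_gap'])
for n in('wrist','side'):snap(n,n+'8')
t=load('side8')['pixels'];c=cv2.resize(t[120:210,270:370],None,fx=6,fy=6);cv2.imwrite('pics/s8.png',np.clip(c[...,::-1].astype(float)*1.4,0,255).astype(np.uint8))
E
```

```text
[514.7543965  144.05459262  52.45733933] [-1.38391101  0.3466624   6.36561859] 53.12834565675794
```

View pics/wrist8.png

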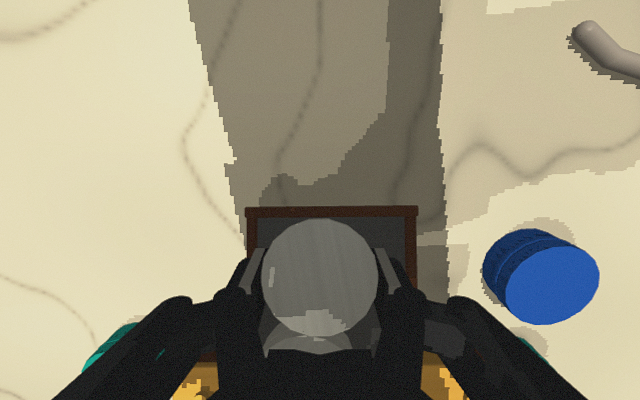

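View pics/s8.png

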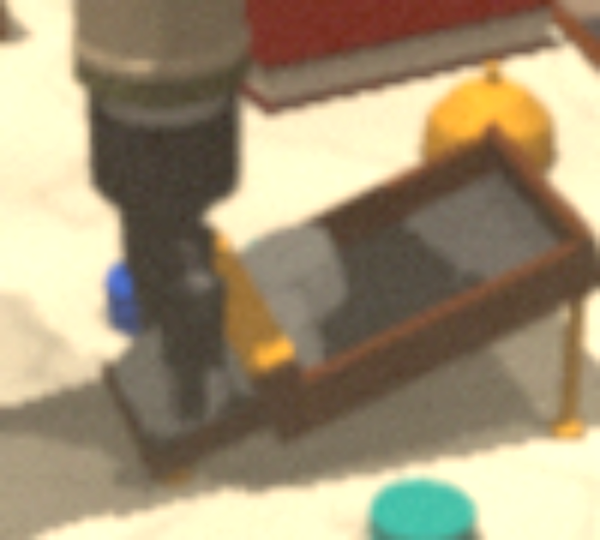

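>>> drive_tool([
  [[-1,0,2],0],
  [[-2,0,5],0],
  [[-4,0,11],0],
  [[-7.5,0,20],0],
  [[-11.5,0,31],0],
  [[-15.5,0,42],0],
  [[-20,0,65],0],
  [[-24,0,90],0],
])

```text
time: 12.18
tool_pos: [487.9, 143.7, 141.5]
tcp_rot: [-180.0, -0.3, -180.0]
ft_force: [1.2, -0.5, -1.1]
finger_gap: 53.0
```

```bash
python3 - <<'E'
from h import *
print(r.sense()['tool_pos'],r.sense()['ft_force'],r.sense()['finger_gap'])
for n in('wrist','side'):snap(n,n+'9')
t=load('side9')['pixels'];c=cv2.resize(t[90:220,260:390],None,fx=5,fy=4.5);cv2.imwrite('pics/s9.png',np.clip(c[...,::-1].astype(float)*1.4,0,255).astype(np.uint8))
E
```

```text
[487.86792851 143.691604   141.54705941] [ 1.15610813 -0.47348466 -1.07165398] 53.02356282524381
```

View pics/wrist9.png

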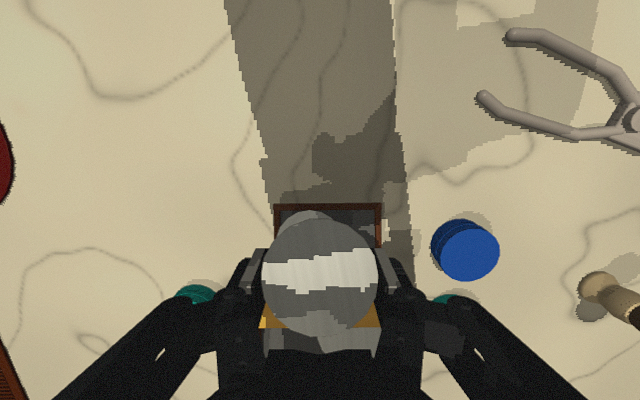

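View pics/s9.png

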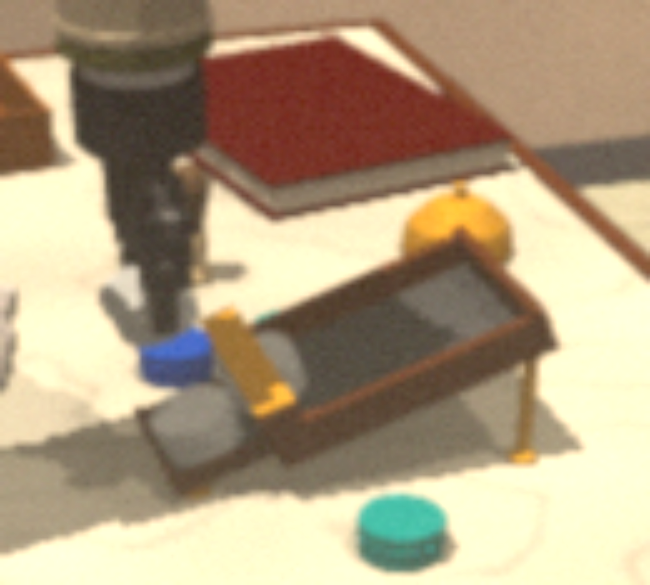

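>>> drive_tool([
  [[-4,-25,0],0],
  [[-9,-60,0],0],
  [[-15,-98,0],0],
  [[-21,-136,0],0],
  [[-27,-174,0],0],
  [[-32,-212,0],0],
  [[-38,-250,0],0],
  [[-43,-285,0],0],
])

```text
time: 12.95
tool_pos: [445.8, -142.5, 141.6]
tcp_rot: [180.0, -0.1, -180.0]
ft_force: [1.4, -1.0, -1.0]
finger_gap: 52.9
```

>>> drive_tool([
  [[-3,-25,0],0],
  [[-6,-45,0],0],
  [[-8,-58,0],0],
  [[-10,-64,0],0],
  [[-10,-65,0],0],
  [[-10,-65,0],0],
  [[-10,-65,0],0],
  [[-10,-65,0],0],
])

```text
time: 13.62
tool_pos: [437.4, -205.0, 141.9]
tcp_rot: [180.0, -0.0, -179.9]
ft_force: [-0.8, -0.4, -0.5]
finger_gap: 52.9
```

```bash
python3 - <<'E'
from h import *
print(r.sense()['tool_pos'],r.sense()['ft_force'],r.sense()['finger_gap'])
for n in('wrist','side','top'):snap(n,n+'10')
t=load('side10')['pixels'];c=cv2.resize(t[150:330,210:390],None,fx=4,fy=3.3);cv2.imwrite('pics/s10.png',np.clip(c[...,::-1].astype(float)*1.2,0,255).astype(np.uint8))
w=load('wrist10');
for m in blobs(w,(0,100,20),(180,255,160),(150,50,500,400),500): print(m)
E
```

```text
[ 437.43464163 -205.00875044  141.88437655] [-0.77686586 -0.38868605 -0.51755314] 52.86327317980057
(array([319.93, 179.58]), [244, 118, 153, 129, 14292], ((320.0718994140625, 181.7432861328125), (152.1311798095703, 127.53829956054688), 0.5672663450241089))
(array([293.99, 340.78]), [279, 329, 32, 24, 549], ((294.5892333984375, 340.31597900390625), (33.58507537841797, 20.737380981445312), 7.431407928466797))
```

View pics/wrist10.png

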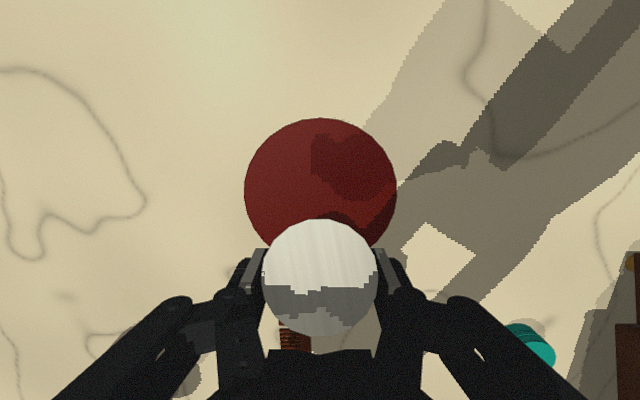

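View pics/s10.png

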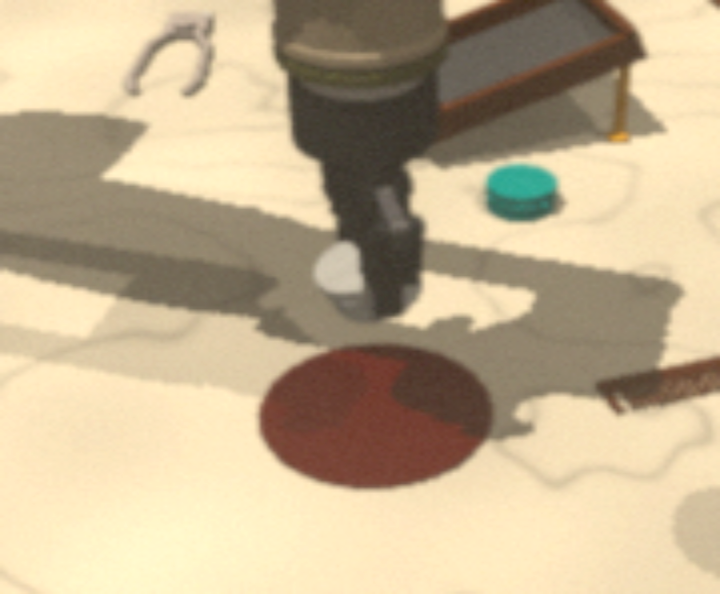

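```bash
cat > mat.py <<'E'
from h import *
def matfit(f,z=4,rowmax=235,roi=(150,50,500,300)):
    w=load(f);hsv=cv2.cvtColor(w['pixels'],cv2.COLOR_RGB2HSV)
    m=cv2.inRange(hsv,np.array((0,100,20)),np.array((180,255,160)));k=np.zeros_like(m);x0,y0,x1,y1=roi;k[y0:y1,x0:x1]=m[y0:y1,x0:x1]
    c=max(cv2.findContours(k,cv2.RETR_EXTERNAL,cv2.CHAIN_APPROX_NONE)[0],key=cv2.contourArea)[:,0]
    h=cv2.convexHull(c)[:,0]; P=np.array([onz(w,u,v,z)[:2] for u,v in h if v<rowmax])
    A=np.c_[2*P,np.ones(len(P))];s=np.linalg.lstsq(A,(P**2).sum(1),rcond=None)[0];R_=np.sqrt(s[2]+s[0]**2+s[1]**2)
    return s[:2],R_,len(P)
E
python3 - <<'E'
from mat import *
print(matfit('wrist10'))
w=load('wrist10')
# lid centre ray vs TCP: lid ellipse
for z in(142,146,150): print(onz(w,320.5,277,z))
E
```

```text
(array([ 435.89414704, -204.09669668]), np.float64(70.85755756773082), 37)
[ 433.31056821 -204.20612585  142.        ]
[ 430.76351162 -204.23303379  146.        ]
[ 428.21645503 -204.25994172  150.        ]
```

>>> drive_tool([
  [[-3,0.3,-25],0],
  [[-6,0.5,-50],0],
  [[-8,0.5,-70],0],
  [[-8,0.5,-85],0],
  [[-8,0.5,-92],0],
  [[-8,0.5,-96],0],
  [[-8,0.5,-97],0],
  [[-8,0.5,-97],0],
])

```text
time: 14.43
tool_pos: [429.9, -205.7, 45.7]
tcp_rot: [-180.0, 0.0, -180.0]
ft_force: [0.9, 0.9, -0.7]
finger_gap: 52.9
```

>>> drive_tool([
  [[0,0,-1],0],
  [[0,0,-2],0],
  [[0,0,-3],0],
  [[0.3,0,-4],0],
  [[0.8,0,-5],0],
  [[0.8,0,-5],0],
  [[0.8,0,-5],0],
  [[0.8,0,-5],0],
])

```text
time: 15.1
tool_pos: [430.1, -205.5, 40.0]
tcp_rot: [180.0, -0.0, -180.0]
ft_force: [0.0, 0.2, -1.4]
finger_gap: 52.8
```

>>> drive_tool([
  [[0.5,0.5,-0.5],0],
  [[1,1,-1],0],
  [[1.5,1,-1.5],0],
  [[2,1,-2],0],
  [[2,1,-2],0],
  [[2,1,-2],0],
  [[2,1,-2],0],
  [[2,1,-2],0],
])

```text
time: 15.77
tool_pos: [432.2, -204.5, 38.1]
tcp_rot: [180.0, 0.0, -180.0]
ft_force: [-1.1, 0.4, 1.4]
finger_gap: 53.1
```

```bash
python3 - <<'E'
from h import *
print(r.sense()['tool_pos'],r.sense()['ft_force'],r.sense()['finger_gap'])
for n in('wrist','side'):snap(n,n+'11')
t=load('side11')['pixels'];c=cv2.resize(t[190:310,240:370],None,fx=5,fy=4.5);cv2.imwrite('pics/s11.png',np.clip(c[...,::-1].astype(float)*1.2,0,255).astype(np.uint8))
E
```

```text
[ 432.15652238 -204.52354535   38.05292339] [-1.10062634  0.4069625   1.41219063] 53.09748160044733
```

View pics/s11.png

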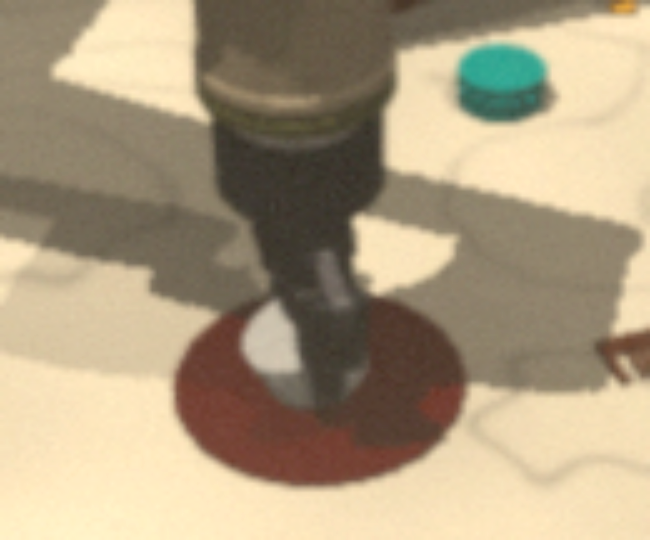

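Touching the mat lightly. I'll press on so the tin pivots flat.

>>> drive_tool([
  [[0.5,0,-0.5],0],
  [[1,0,-1],0],
  [[1.5,0,-1.5],0],
  [[2,0,-2],0],
  [[2,0,-2],0],
  [[2,0,-2],0],
  [[2,0,-2],0],
  [[2,0,-2],0],
])

```text
time: 16.53
tool_pos: [434.4, -204.6, 36.1]
tcp_rot: [-180.0, 0.0, -180.0]
ft_force: [0.8, 0.1, 3.7]
finger_gap: 53.6
```

>>> drive_tool([
  [[0.5,0,-0.5],0],
  [[1,0,-1],0],
  [[1.5,0,-1.5],0],
  [[1.5,0,-1.5],0],
  [[1.5,0,-1.5],0],
  [[1.5,0,-1.5],0],
  [[1.5,0,-1.5],0],
  [[1.5,0,-1.5],0],
])

```text
time: 17.2
tool_pos: [435.8, -204.6, 34.6]
tcp_rot: [-180.0, 0.0, -180.0]
ft_force: [1.4, -0.1, 4.7]
finger_gap: 53.2
```

>>> drive_tool([
  [[0.5,0,-0.5],0],
  [[1,0,-1],0],
  [[1.5,0,-1.5],0],
  [[1.5,0,-1.5],0],
  [[1.5,0,-1.5],0],
  [[1.5,0,-1.5],0],
  [[1.5,0,-1.5],0],
  [[1.5,0,-1.5],0],
])

```text
time: 17.87
tool_pos: [437.2, -204.6, 33.0]
tcp_rot: [-180.0, 0.0, -180.0]
ft_force: [1.9, -0.9, 3.7]
finger_gap: 53.2
```

```bash
python3 - <<'E'
from h import *
print(r.sense()['tool_pos'],r.sense()['ft_force'],r.sense()['finger_gap'])
for n in('wrist','side'):snap(n,n+'12')
t=load('side12')['pixels'];c=cv2.resize(t[190:310,240:370],None,fx=5,fy=4.5);cv2.imwrite('pics/s12.png',np.clip(c[...,::-1].astype(float)*1.2,0,255).astype(np.uint8))
E
```

```text
[ 437.19301323 -204.62427781   33.04500511] [ 1.88630045 -0.93659921  3.71520478] 53.1621427571323
```

View pics/s12.png

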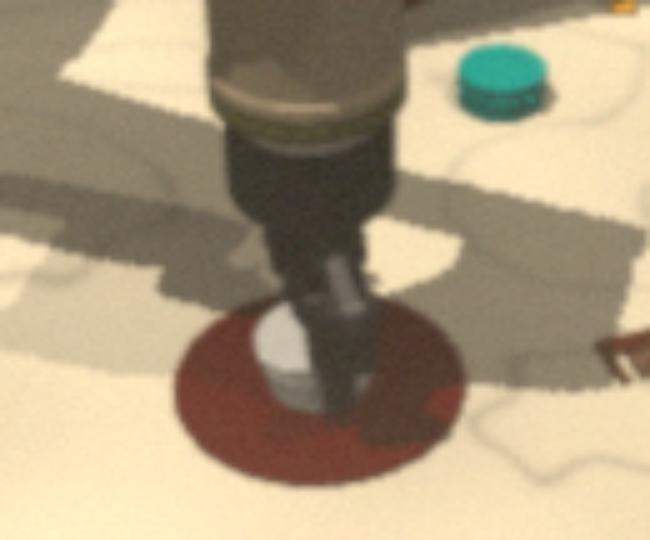

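View pics/wrist12.png

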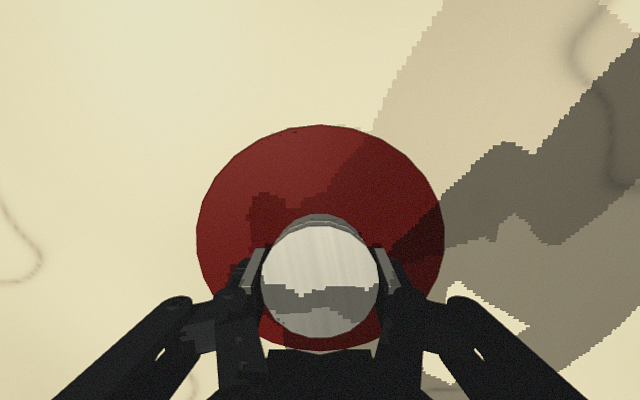

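>>> drive_tool([
  [[0.5,0,-0.5],0],
  [[1,0,-1],0],
  [[1,0,-1.3],0],
  [[1,0,-1.3],0],
  [[1,0,-1.3],0],
  [[1,0,-1.3],0],
  [[1,0,-1.3],0],
  [[1,0,-1.3],0],
])

```text
time: 18.63
tool_pos: [438.2, -204.5, 31.7]
tcp_rot: [-180.0, 0.0, -180.0]
ft_force: [1.4, -1.2, 4.8]
finger_gap: 53.4
```

>>> drive_tool([
  [[0.3,0,-0.5],0],
  [[0.5,0,-1],0],
  [[0.5,0,-1.2],0],
  [[0.5,0,-1.2],0],
  [[0.5,0,-1.2],0],
  [[0.5,0,-1.2],0],
  [[0.5,0,-1.2],0],
  [[0.5,0,-1.2],0],
])

```text
time: 19.3
tool_pos: [438.9, -204.5, 30.7]
tcp_rot: [-180.0, 0.0, -180.0]
ft_force: [2.8, -0.8, 5.1]
finger_gap: 53.3
```

```bash
python3 - <<'E'
from h import *
print(r.sense()['tool_pos'],r.sense()['ft_force'],r.sense()['finger_gap'])
for n in('wrist',):snap(n,n+'13')
E
```

```text
[ 438.89119649 -204.54447121   30.68329012] [ 2.83074994 -0.75661369  5.13213196] 53.27428927895401
```

View pics/wrist13.png

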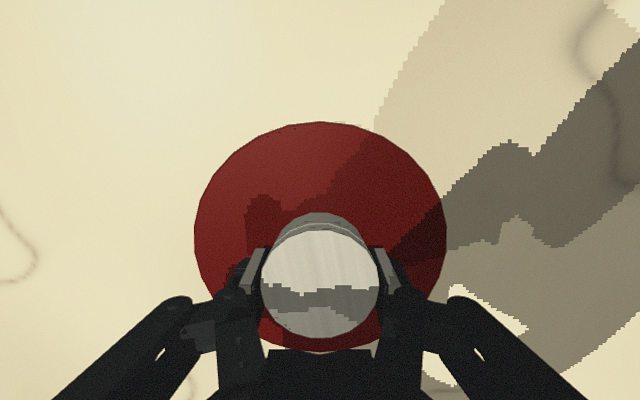

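>>> drive_tool([
  [[0,0,-0.5],0],
  [[0,0,-1],0],
  [[0,0,-1.5],0],
  [[0,0,-1.5],0],
  [[0,0,-1.5],0],
  [[0,0,-1.5],0],
  [[0,0,-1.5],0],
  [[0,0,-1.5],0],
])

```text
time: 20.02
tool_pos: [439.2, -204.5, 29.3]
tcp_rot: [-180.0, 0.1, -180.0]
ft_force: [2.8, 0.8, 5.0]
finger_gap: 53.1
```

>>> drive_tool([
  [[0,0,0],0],
  [[0,0,0],0],
  [[0,0,0],0],
  [[0,0,0],0],
  [[0,0,0],0],
  [[0,0,0],0],
  [[0,0,0],0],
  [[0,0,0],0],
], fingers=85)

```text
time: 20.68
tool_pos: [438.6, -204.5, 28.9]
tcp_rot: [180.0, -0.0, -180.0]
ft_force: [-0.3, -0.2, -0.6]
finger_gap: 84.9
```

>>> drive_tool([
  [[0,0,5],0],
  [[0,0,25],0],
  [[0,0,60],0],
  [[-10,0,100],0],
  [[-20,0,130],0],
  [[-30,0,160],0],
  [[-30,0,165],0],
  [[-30,0,165],0],
])

```text
time: 21.35
tool_pos: [410.0, -205.6, 197.6]
tcp_rot: [-179.8, 0.3, 180.0]
ft_force: [0.3, -0.7, -0.6]
finger_gap: 84.9
```

```bash
python3 - <<'E'
from mat import *
print(r.sense()['tool_pos'],r.sense()['ft_force'],r.sense()['finger_gap'])
for n in('wrist','side'):snap(n,n+'14')
print(matfit('wrist14',rowmax=400,roi=(150,50,500,360)))
w=load('wrist14');g=w['pixels'][100:380,180:460];cv2.imwrite('pics/w14.png',cv2.resize(g,None,fx=2,fy=2)[...,::-1])
E
```

```text
[ 410.00848452 -205.60313929  197.56259979] [ 0.34495141 -0.74925402 -0.55969195] 84.8576404565379
(array([ 435.87412689, -204.08394084]), np.float64(70.87503321096519), 52)
```

View pics/wrist14.png

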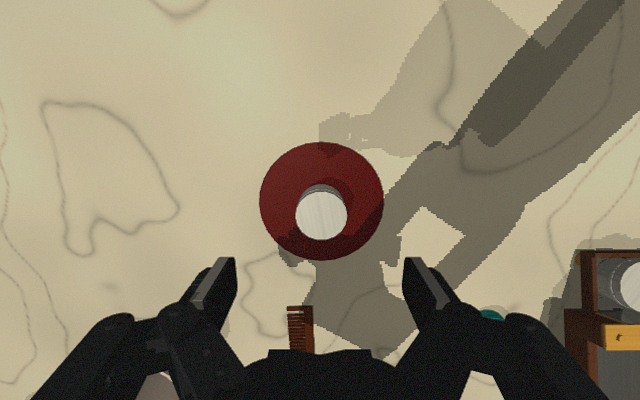

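View pics/side14.png

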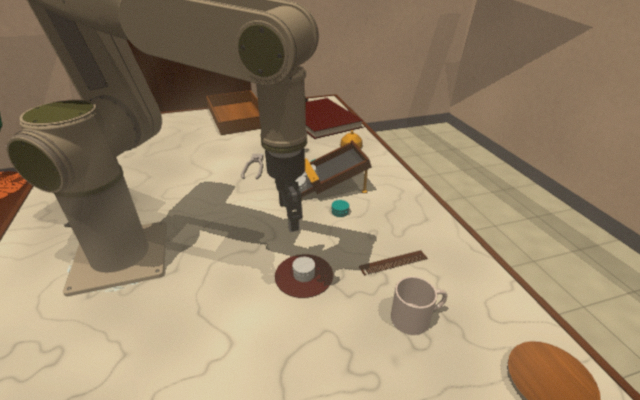

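The tin stands flat on the mat at wrist pixel (321,214), inside the mat's disc. Checking how well it is centred.

```bash
python3 - <<'E'
from mat import *
w=load('wrist14')
b=blobs(w,(0,0,150),(180,50,255),(285,180,358,245),300);print(b)
for z in(33,36,38):print(z,onz(w,*b[0][2][0],z))
s=load('side14');b=blobs(s,(0,0,150),(180,60,255),(285,250,325,285),80);print(b)
for m in b: print(onz(s,*m[2][0],30))
g=load('side14')['pixels'];cv2.imwrite('pics/s14.png',cv2.resize(g[120:310,260:390],None,fx=4,fy=3.1)[...,::-1])
E
```

```text
[(array([320.91, 215.13]), [296, 192, 51, 47, 1921], ((321.0, 215.0), (46.0, 50.0), 90.0))]
33 [ 437.12712224 -204.07182853   33.        ]
36 [ 435.98439871 -204.08183294   36.        ]
38 [ 435.22258303 -204.08850255   38.        ]
[(array([303.31, 264.49]), [293, 257, 22, 16, 284], ((303.5, 264.5), (15.0, 21.0), 90.0))]
[ 439.2952641  -198.10335291   30.        ]
```

View pics/s14.png

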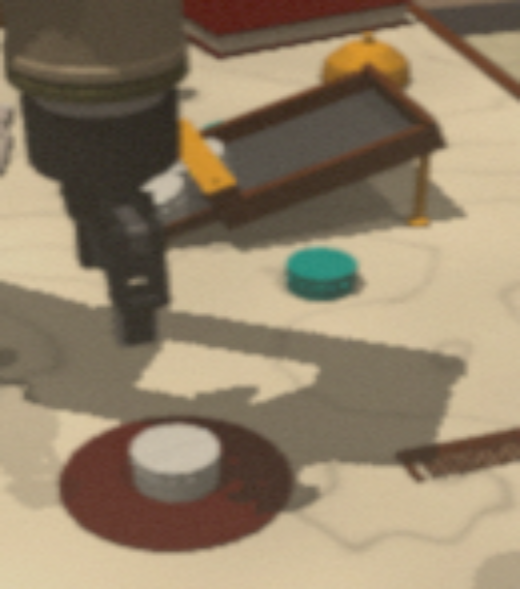

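```bash
python3 - <<'E'
from h import *
print(r.sense()['time'],r.sense()['ft_force']); print(r.hand_in())
E
```

```text
21.45 [ 0.60798376  0.26314196 -1.25297068]
the job is handed in; nothing more can be done
None
```

Tin B is out of the dispenser and stands flat in the middle of the leather mat; tins A and C are still in the dispenser. I handed in at 21.5 s of the 59 s allowed.

- **Clearing the jam:** I rested the closed fingertips on tin A's lid and drew it about 30 mm up the chute. That is more than the 20 mm suggested, because B still had not moved after about 22 mm. The force readings I took were at most about 9 N square to the lid, under the 12 N that dents a tin. B then slid out onto the landing, and no jammed tin was lifted.
- **Placing B:** I gripped it on the landing at 20 N, lifted it clear, and let it pivot flat on the mat with about 5 N. The wrist camera put its centre within about 1 mm of the mat's centre, and the side picture shows it standing flat. The gripper was well clear at hand-in.

**Not as planned:**
- **C and A moved down:** I had tried to hold C back, but it slipped past A into the throat behind B. Once B was lifted, C slid onto the landing and A followed to the throat. Both are inside the dispenser, but not at their starting places.
- **Cameras disagree by a few mm:** on the mat's position, the side camera was about 5 mm off the top and wrist cameras. For the final centring I used the wrist camera, which saw the mat and tin together. The side camera's rough placement of the finished tin was several mm off.
- **Other desk items:** I did not measure them; they looked unmoved where the last pictures showed them.

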